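# Hang a lift-off enclosure door back on its hinge pins and shut it

### The job

The small grey control enclosure on the bench has had its door taken off for wiring. Take the door from the panel rack, hang it back on the two hinge pins, lowering it without force until both knuckles are fully home before you let go, and then swing it fully shut. Leave the other panels and everything else on the bench where they are.

Things in the scene. Friction and masses are not known exactly. Their poses are not given: they have to be found in the camera images.
- door: Lift-off door: flat grey steel panel 196 wide, 186 high, 15 thick, 0.36 to 0.59 kg, loose, standing upright in any one of the rack's slots; the tallest panel there, the only one with knuckles. Origin: middle of its bottom edge. z up; y along the width, hinge edge at y = -98, free edge at y = +98; x through the thickness, outer face (round lock 22 across, 4 proud, at y = +75, z = 93) at x = -7.5.
- door_top (a point): Middle of the door's top edge (door frame 0, 0, 186): bare for gripping from above across the 15 mm thickness, anywhere along it. Fingers reaching 40 below it, gripping hard (60 N) near the middle, hold well; a load of over about 5 N at the knuckles may turn it in the fingers.
- knuckle_low (a point): Centre of the bottom mouth of the door's lower hinge knuckle (door frame 0, -112, 22): a vertical steel tube, 18 outside, straight bore 9.8, 24 long, standing out from the hinge edge.
- knuckle_up (a point): The same for the upper knuckle (door frame 0, -112, 142), 120 straight above the lower one.
- door_edge (a point): Middle of the door's free vertical edge (door frame 0, +98, 93). Shut, it lies at x = -75.5 in the enclosure's frame.
- enclosure: Grey steel control enclosure fixed to the bench: 120 deep (x), 200 wide (y), 200 high, open front (flange at x = -60) facing its own -x, wiring gear inside. Origin: centre of its underside, on the bench. A vertical steel hinge strip at the front edge of its -y side carries two steel pins that point up, one 120 above the other, both on one vertical line.
- hinge_low (a point): Nominal centre of the lower pin's 18 wide shoulder (enclosure frame -75.5, -112, 30), where the knuckle's mouth comes to rest. Pin: 8 diameter, rising 16 above the shoulder, blunt end with a 1.2 bevel. The strip is screwed tight through slotted holes anywhere up to 5 mm either way along the enclosure's y; no pose shows this shift (both pins alike): find the true place by touch or eye.
- hinge_up (a point): The same for the upper pin (enclosure frame -75.5, -112, 150), same length and same shift, so both knuckles meet their pins at the same height; the lower knuckle cannot pass the upper pin from above, so bring the door in level, just over the pins. Hung, the door's bottom edge is 8 above the bench and each pin has 0.9 mm of play all round.
- gasket (a point): Middle of the enclosure's front rubber gasket (enclosure frame -67, 0, 100). A shut door is parallel to it, its axes along the enclosure's, its inner face 1 mm in front. The door opens by turning counter-clockwise seen from above: its free edge goes from the enclosure's +y side round to its -x. It can be lowered on at 30 to 110 degrees open, swings with slight friction and stays where it is left.
- rack: Panel rack, fixed: black base 200 (x) by 235 (y), 6 thick, with three slots at y = -75, 0, +75, each between two wire hoops 110 long (x), top at 59 above the bench, 21 clear between them. Panels stand on edge on the base, lengthwise along the rack's x, the door's hinge edge towards +x. Origin: centre of its underside.
- mount_plate: Bystander: plain aluminium plate 150 x 105 x 10 standing in another slot of the rack. Origin: centre of its bottom edge. Leave alone.
- blank_cover: Bystander: plain grey cover 160 x 110 x 12 without knuckles, in the remaining slot of the rack. Origin: centre of its bottom edge. Leave alone.
- multimeter: Bystander: green multimeter lying flat, 180 x 85 x 40. Origin: centre of its underside.
- strippers: Bystander: yellow-handled wire strippers lying flat, 175 long, 17 high. Origin: on the bench near the joint.
- sponge_pot: Bystander: dark steel pot of brass tip-cleaning wool, 72 across, 41 high. Origin: centre of its underside.
- drone: Bystander: small blue and red quadcopter frame, 240 across corners, 56 high. Origin: its centre, on the bench.
- tape_roll: Bystander: roll of tape lying flat, 76 across, 19 high. Origin: centre of its underside.
- screwdriver: Bystander: screwdriver lying on the bench. Origin: about its middle.
There are look-alikes about, which are no part of the job. What is shaped like the door but blue or green is not meant.

How it is judged:
By the outcome, as a careful person would: the job done as asked, in the order asked, and still so for the second after the job is handed in, with the robot touching nothing.
It also fails if it takes over 58 s, if anything falls off the work surface, if the arm or the gripper's body presses on something with over 40 N, if the wrist force passes 120 N, or if a joint passes its speed limit or range.

### The arm

A 7-joint arm with a two-finger parallel gripper is mounted at the origin on the work surface. World frame = base frame: x ahead of the robot, y to its left, z up, the work surface at z = 0. Lengths are in mm, angles in rad, forces in N, time in s.
With the tool pointing down it reaches from about 425 to 875 mm from the base axis. Payload 8.4 kg.
Tool frame: the origin (TCP) lies midway between the tips of the shut fingers; the grasp point (between the pads) lies 19 mm behind it; z points along the fingers, y is the line along which they close (so a half turn about z gives the same grasp; the last joint's range is limited). The gripper opens to 87 mm and grips with 3 to 60 N. Pads are 19 mm wide; open, the fingers measure 117 mm over their backs; the gripper's body (75 mm by 190 mm) begins 51 mm behind the grasp point.
Start: joints at [1.048, 0.333, 0.04, 1.465, -0.013, 1.343, -0.059], TCP at [267.273, -592.477, 222.546] pointing down, gripper open.
Joint ranges: [-2.58, 2.58], [-0.38, 2.09], [-1.3, 1.39], [0.25, 2.4], [-1.5, 4.64], [0.08, 2.09], [-2.65, 2.65]. Speed limits (rad/s): [2.22, 2.22, 2.79, 2.79, 3.14, 3.14, 3.14].

### API

Orientations are given as a unit quaternion [w, x, y, z].
In Python, from rig import ctrl gives the robot as it stands.
- The arm moves only by the tool drive_tool, never from a script. Its argument "rows" is one flat list of numbers, 7 for each row, row after row: the shift along the tool's x, y, z in cm, then the turn, a rotation vector about the tool's x, y, z in degrees, then the closure, from -1 (fully open) to 1 (shut). A call has 1 to 20 rows; each row shifts and turns the commanded pose from where the row before left it, along the tool's axes as they then stand; what a row does not reach is not made up. A row lasts 1/10 s, in which the tool goes at most 50 mm and 8.59 degrees, less where a joint would pass 70% of its speed; a pose out of reach is approached as far as the arm can. A call is refused whole if a number of a shift passes 5 or a number of a turn 8.59, either way. A call with a gripper value outside its range is refused whole. The fingers move at their own pace and stop on an object; "force" is the grip in N (left out, the last holds). Time passes only in rows, so rows that do not move let the fingers close. It gives the time, the measured TCP pose, the force, the opening and the grip force at its end, in the units of the state.
- ctrl.sense(): the state, without advancing time (a new reading comes with each control period).
- ctrl.read_camera(name): name is "scene" or "top"; returns a dict with "frame" (480x640x3 uint8, red, green, blue), "mtx" (3x3 intrinsics, pixels), "world_to_cam" (4x4, takes a point from world to camera coordinates). Camera axes: x right, y up, looking along -z (the intrinsics and any distortion apply to the point x, -y, -z); pixel columns grow to the right and rows downward; lengths in mm; the calibration is good to about 2 mm. A picture is of the moment at which its call begins. There is no depth.
- ctrl.finish_job(): hands the job in; it is judged then, once.
Trained networks look in a picture, given as the dict that the camera call returned (one of the last four; its "shot" number tells which), for a name from the list of things; names that differ only in an ending like _2 or _b are one class to them, and where a whole thing is asked for, a point or a joint stands for the part that bears it (a point fixed in the world has none). Each returns a list of dicts, best first, with "confidence" (0 to 1); they miss things now and then, are a little off and sometimes report something else, mostly with a low value. They report only what shows in the picture. A call takes as long as a camera call. They do not tell look-alikes from the thing itself.
- ctrl.boxes_of(picture, query): "xy" ([column, row] as shares, 0 to 1, of the picture: columns of its width, rows of its height, amid what is visible of it).
The state is a dict: "t": time; "joints": joint angles; "qvel": joint speeds; "tau": joint torques, N m; "tool_pos": TCP position; "orientation": TCP orientation; "wrist_force": force on the tool from outside, world axes, zero at the start; "wrist_torque": the same for the moment, N m; "finger_gap": opening from 0.0 (shut) to 1.0 (fully open); "grip_force": force on a finger pad.
Only numpy, scipy, OpenCV 4.12 (cv2) and the standard library are available. Lean on these libraries where they do the work, as an engineer would, in place of code of your own. Each camera call takes 0.05 s, during which the arm holds its last target. There are 200 camera calls.

## Working session

There is one attempt and no reset: what is moved stays moved. The work goes in short steps, Python scripts to look and compute and a tool call to move; the robot and the scene stay as the last step left them, time stands still between calls to the robot, and variables do not carry over. Pictures are saved under pics/ and viewed, at most 12 in all, crops included, and the job is handed in when it is done.

Besides the shell and the picture viewer there is one more tool, called after ">>>" as name(argument=value, ...) on one line, values as JSON. drive_tool: Moves the arm, as the interface text tells. Its arguments: {"type":"object","properties":{"rows":{"type":"array"},"force":{"type":"number"}},"required":["rows"]}

```bash
mkdir -p pics; ls
python3 - <<'E'
from rig import ctrl
import cv2
print(ctrl.sense())
for n in ("scene","top"):
    p=ctrl.read_camera(n); cv2.imwrite(f"pics/{n}1.png",cv2.cvtColor(p["frame"],cv2.COLOR_RGB2BGR))
    print(n,p["mtx"].tolist(),p["world_to_cam"].round(4).tolist(),[k for k in p])
    for q in ["door","knuckle_low","knuckle_up","door_top","enclosure","hinge_low","hinge_up","gasket","rack","mount_plate","blank_cover"]:
        print(q,[( (d["xy"][0]*640).__round__(1),(d["xy"][1]*480).__round__(1),round(d["confidence"],2)) for d in ctrl.boxes_of(p,q)][:3])
E
```

```text
pics
{'t': 0.0, 'joints': array([ 1.04778391,  0.3338643 ,  0.03989905,  1.46630633, -0.01339575,
        1.34325633, -0.05850236]), 'qvel': array([-1.08485838e-03,  8.05924201e-04,  1.62303982e-04, -7.25570101e-04,
        7.90240571e-04, -1.57285993e-03, -2.43822279e-05]), 'tau': array([ 2.89416148e-04, -6.56366086e+01,  1.33519705e+00, -4.03799057e+01,
       -5.98060247e-02,  4.49270848e-02,  1.43841930e-04]), 'tool_pos': array([ 267.06904036, -592.0845    ,  221.67257317]), 'orientation': array([-7.52027149e-04,  9.77635986e-01,  2.10302790e-01, -2.21927261e-04]), 'wrist_force': array([-0.15328444,  0.2033036 , -0.0211723 ]), 'wrist_torque': array([-0.01417269, -0.01591478,  0.02172781]), 'grip_force': 0.0, 'finger_gap': 1.00520706627209}
scene [[540.0382890914782, 0.0, 323.66171136521604], [0.0, 540.0382890914782, 244.34546410133825], [0.0, 0.0, 1.0]] [[-0.5434, 0.8395, 0.0047, 290.5571], [-0.4722, -0.3102, 0.8251, 132.1872], [0.6941, 0.4461, 0.565, -1934.2797], [0.0, 0.0, 0.0, 1.0]] ['frame', 'mtx', 'world_to_cam', 'shot']
door [(418.8, 223.3, 0.9), (230.4, 230.0, 0.8), (271.3
[... 656 characters left out ...]
219, 0.0993, -526.5632], [-0.0996, 0.0135, 0.9949, -1292.9133], [0.0, 0.0, 0.0, 1.0]] ['frame', 'mtx', 'world_to_cam', 'shot']
door [(432.1, 225.3, 0.84), (459.4, 342.8, 0.61), (250.0, 318.3, 0.59)]
knuckle_low [(252.0, 318.5, 0.85), (463.7, 340.0, 0.65), (218.7, 215.3, 0.27)]
knuckle_up [(460.0, 338.3, 0.89), (250.0, 319.5, 0.82), (436.0, 225.7, 0.69)]
door_top [(249.0, 321.1, 0.94), (433.3, 228.5, 0.86), (458.3, 336.9, 0.58)]
enclosure [(221.4, 212.5, 0.93)]
hinge_low [(223.2, 218.3, 0.57)]
hinge_up [(219.3, 214.1, 0.6)]
gasket [(223.3, 215.4, 0.75)]
rack [(412.3, 236.8, 0.59), (264.5, 162.0, 0.33)]
mount_plate [(457.7, 223.8, 0.93), (344.2, 165.5, 0.45)]
blank_cover [(404.0, 235.3, 0.59)]
```

View pics/scene1.png

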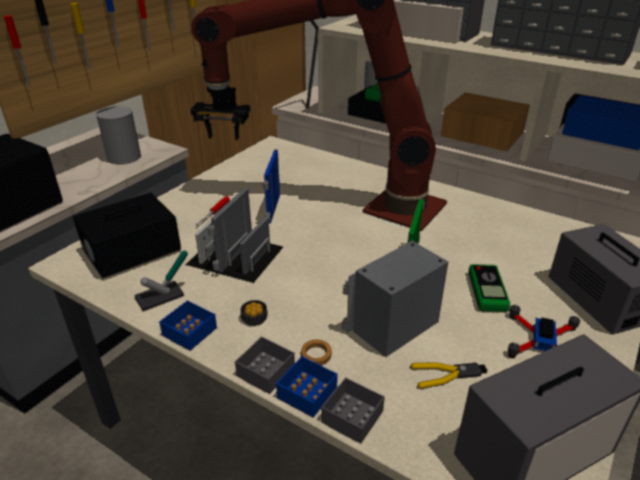

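View pics/top1.png

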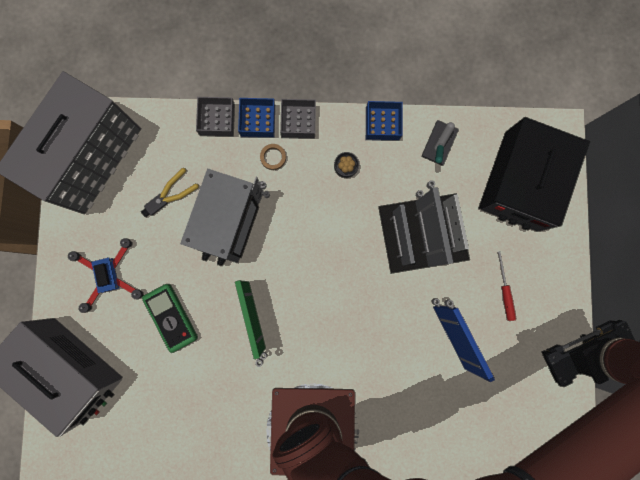

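The scene view shows the grey enclosure at (395,297) and the rack at (237,262), with the grey door in the middle slot. In the top view the enclosure is at (222,215), opening to the right with the hinge at about (263,187). The door is at (432,222) with its knuckles at about (428,188). The blue and green ones are look-alikes. I'll zoom in next.

Run:
```python
import cv2,numpy as np
a=cv2.imread("pics/top1.png")
c1=cv2.resize(a[160:280,170:280],None,fx=5,fy=5,interpolation=cv2.INTER_CUBIC)[:600]
c2=cv2.resize(a[170:290,370:480],None,fx=5,fy=5,interpolation=cv2.INTER_CUBIC)[:600]
cv2.imwrite("pics/crop_enc.png",c1);cv2.imwrite("pics/crop_rack.png",c2)
```

```text
(no output)
```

View pics/crop_enc.png

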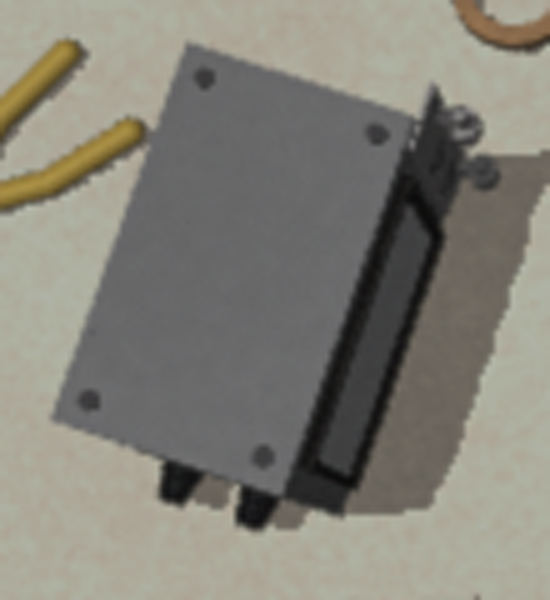

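View pics/crop_rack.png

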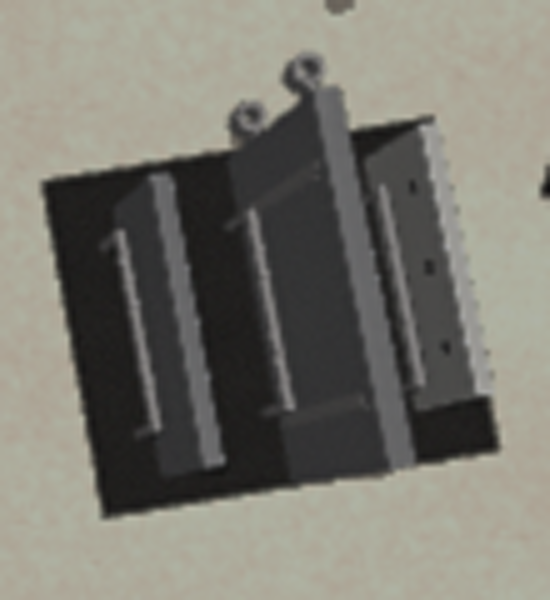

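Both crops show what I need. In the enclosure crop, the top corners are clear and the pins are at about (466,125) upper and (484,172) lower. In the rack crop, the door's top edge runs from (329,90) to (401,466), with the upper knuckle at (305,72) and the lower at (247,120). Next I'll fit the poses.

```bash
cat > h.py <<'E'
import numpy as np
from scipy.optimize import least_squares
C={'top':(np.array([[464.126,0,312.392],[0,464.126,241.460],[0,0,1]]),None),'scene':None}
def load():
    from rig import ctrl
    return {n:ctrl.read_camera(n) for n in('top','scene')}
def proj(p,X):
    X=np.atleast_2d(X); c=X@p['world_to_cam'][:3,:3].T+p['world_to_cam'][:3,3]
    c=c*[1,-1,-1]; u=c@p['mtx'].T; return u[:,:2]/u[:,2:]
def onplane(p,uv,z):
    R,t=p['world_to_cam'][:3,:3],p['world_to_cam'][:3,3]
    d=R.T@(np.linalg.inv(p['mtx'])@[uv[0],uv[1],1]*[1,-1,-1]); o=-R.T@t
    return o+d*(z-o[2])/d[2]
def pose(q,L):  # q=x,y,yaw
    L=np.atleast_2d(np.array(L,float)); c,s=np.cos(q[2]),np.sin(q[2])
    return np.c_[q[0]+c*L[:,0]-s*L[:,1],q[1]+s*L[:,0]+c*L[:,1],L[:,2]]
def fit(p,L,uv,q0):
    r=least_squares(lambda q:(proj(p,pose(q,L))-uv).ravel(),q0,x_scale=[10,10,.1]); return r.x,r.fun.reshape(-1,2)
def crop(uv,x0,y0,f=5): return (np.array(uv)+.5)/f-.5+[x0,y0]
E
python3 - <<'E'
from h import *
import pickle
P=load(); pickle.dump(P,open('P0.pkl','wb')); t,s=P['top'],P['scene']
np.set_printoptions(precision=2,suppress=True)
print('cams',[-(p['world_to_cam'][:3,:3].T@p['world_to_cam'][:3,3]) for p in(t,s)])
uv=crop([(188,43),(415,120),(285,495),(53,418)],170,160)
qe,r=fit(t,[(60,-100,200),(-60,-100,200),(-60,100,200),(60,100,200)],uv,[550,250,1.24]); print('enc',qe,np.degrees(qe[2]),r.ravel())
for n,c,z in(('up',(467,122),166),('upsh',(466,127),150),('low',(485,171),46)):
    w=onplane(t,crop([c],170,160)[0],z); c_,s_=np.cos(qe[2]),np.sin(qe[2]); d=w[:2]-qe[:2]
    print(n,w,'encframe',c_*d[0]+s_*d[1],-s_*d[0]+c_*d[1])
uv=crop([(316,92),(341,86),(414,462),(388,470),(305,72),(247,120)],370,170)
L=[(7.5,-98,192),(-7.5,-98,192),(-7.5,98,192),(7.5,98,192),(0,-112,172),(0,-112,52)]
qd,r=fit(t,L,uv,[530,-250,1.76]); print('door',qd,np.degrees(qd[2]),r.ravel())
uv=crop([(42,183),(433,117),(497,448),(104,516)],370,170)
qr,r=fit(t,[(100,117.5,6),(100,-117.5,6),(-100,-117.5,6),(-100,117.5,6)],uv,[530,-250,.2]); print('rack',qr,np.degrees(qr[2]),r.ravel())
# scene check
print('scene proj door',proj(s,pose(qd,L)).round(0).tolist())
print('scene proj enc',proj(s,pose(qe,[(60,-100,200),(-60,-100,200),(-60,100,200),(60,100,200),(-75.5,-112,166),(-75.5,-112,46)])).round(0).tolist())
import cv2
f=cv2.cvtColor(s['frame'],cv2.COLOR_RGB2BGR)
cv2.imwrite('pics/sc2.png',np.hstack([cv2.resize(f[170:290,180:290],None,fx=3.6,fy=5,interpolation=2)*1,cv2.resize(f[230:350,340:450],None,fx=3.6,fy=5,interpolation=2)]))
E
```

```text
cams [array([ 395.04,   30.47, 1338.62]), array([1562.91,  660.05,  982.34])]
enc [574.38 252.9    1.27] 72.9358802435433 [ 0.16 -0.23  0.31 -0.69 -0.28  0.41 -0.18  0.48]
up [657.82 144.31 166.  ] encframe -79.32588783548043 -111.63133974716094
upsh [658.74 146.3  150.  ] encframe -77.15080917797317 -111.93386058573003
low [656.81 144.94  46.  ] encframe -79.01996618051004 -110.48049133899518
door [ 558.25 -309.07    1.76] 101.08400072491797 [-1.25 -0.42 -0.45 -0.2   0.56  1.09 -0.13  0.53  0.62 -0.51  0.74 -0.62]
rack [ 561.57 -309.46    0.19] 10.79572648082061 [-0.48 -0.65 -0.   -0.47  0.81  0.55 -0.32  0.53]
scene proj door [[215.0, 219.0], [211.0, 218.0], [245.0, 187.0], [249.0, 188.0], [211.0, 227.0], [216.0, 262.0]]
scene proj enc [[392.0, 295.0], [356.0, 270.0], [412.0, 241.0], [449.0, 262.0], [347.0, 280.0], [346.0, 317.0]]
```

View pics/sc2.png

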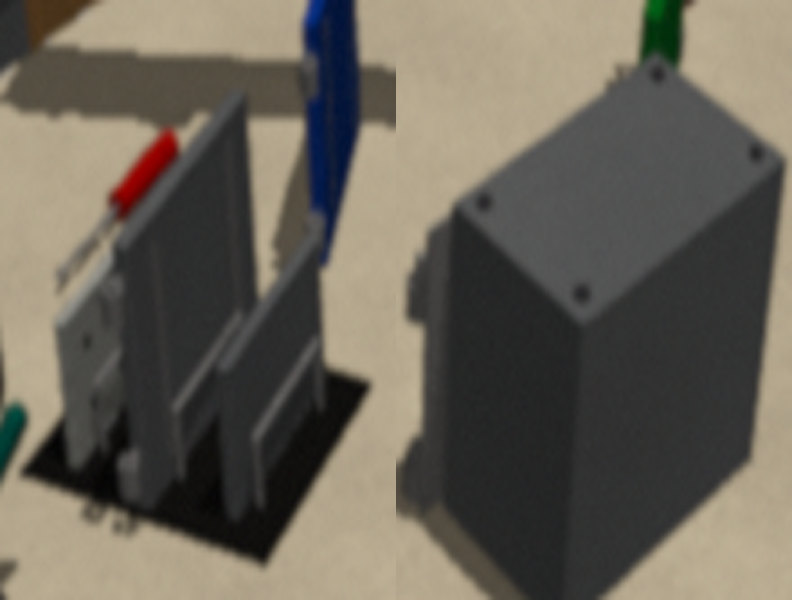

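The scene crop agrees with this: the door is in the middle slot and the enclosure's near corner is at (391.7,294.4) against a predicted (392,295). I'll plan the approach above the door.

```bash
cat >> h.py <<'E'
from scipy.spatial.transform import Rotation as Rr
def plan(pos,yawx,s=None):
    """turn (rotvec deg, tool) then shift (cm, tool axes after turn) to reach pos with tool down, tool x at yawx deg"""
    if s is None:
        from rig import ctrl; s=ctrl.sense()
    R0=Rr.from_quat(np.roll(s['orientation'],-1))
    a=np.radians(yawx); T=Rr.from_matrix(np.array([[np.cos(a),np.sin(a),0],[np.sin(a),-np.cos(a),0],[0,0,-1]]))
    print('tcp',s['tool_pos'].round(1),'turn',(R0.inv()*T).as_rotvec(degrees=True).round(2),'shift',(T.inv().apply(np.array(pos)-s['tool_pos'])/10).round(2),'j',s['joints'].round(2),'F',s['wrist_force'].round(1),'M',s['wrist_torque'].round(2),'gap',round(s['finger_gap'],3),'t',round(s['t'],2))
E
python3 -c "
from h import *
plan((559,-309,235),11)"
```

```text
tcp [ 267.3 -592.5  222.6] turn [-0.   -0.   13.28] shift [ 34.04 -22.26  -1.24] j [ 1.05  0.33  0.04  1.47 -0.01  1.34 -0.06] F [-0.7 -0.1  0.9] M [0.02 0.02 0.02] gap 0.999 t 1.3
```

>>> drive_tool(rows=[0,0,-0.62,0,0,6.64,-1,0,0,-0.62,0,0,6.64,-1,2.84,-1.855,0,0,0,0,-1,2.84,-1.855,0,0,0,0,-1,2.84,-1.855,0,0,0,0,-1,2.84,-1.855,0,0,0,0,-1,2.84,-1.855,0,0,0,0,-1,2.84,-1.855,0,0,0,0,-1,2.84,-1.855,0,0,0,0,-1,2.84,-1.855,0,0,0,0,-1,2.84,-1.855,0,0,0,0,-1,2.84,-1.855,0,0,0,0,-1,2.84,-1.855,0,0,0,0,-1,2.84,-1.855,0,0,0,0,-1,0,0,0,0,0,0,-1,0,0,0,0,0,0,-1], force=60)

```text
t: 2.9
tool_pos: [559.7, -308.3, 234.8]
orientation: [-0.0, 0.995, 0.097, -0.0]
wrist_force: [-0.3, -1.0, -0.1]
finger_gap: 1.0
grip_force: 0.0
```

```bash
python3 -c "
from h import *
plan((559,-309,152),11)"
```

```text
tcp [ 559.7 -308.3  234.8] turn [-0.01  0.02  0.11] shift [-0.09  0.06  8.28] j [ 0.54  0.31 -0.14  1.47  0.04  1.36 -0.98] F [-0.3 -1.  -0.1] M [-0.09  0.05  0.01] gap 1.0 t 2.9
```

>>> drive_tool(rows=[-0.09,0.06,3,0,0,0,-1,0,0,3,0,0,0,-1,0,0,1.5,0,0,0,-1,0,0,0.8,0,0,0,-1,0,0,0,0,0,0,0,0,0,0,0,0,0,0.5,0,0,0,0,0,0,1,0,0,0,0,0,0,1,0,0,0,0,0,0,1,0,0,0,0,0,0,1,0,0,0,0,0,0,1,0,0,0,0,0,0,1,0,0,0,0,0,0,1], force=60)

```text
t: 4.2
tool_pos: [558.5, -309.7, 151.9]
orientation: [-0.0, 0.995, 0.096, -0.0]
wrist_force: [0.1, -0.3, 0.3]
finger_gap: 0.266
grip_force: 0.0
```

```bash
python3 -c "
from h import *
plan((559,-309,240),11)"
```

```text
tcp [ 558.5 -309.7  151.9] turn [-0.01  0.01  0.  ] shift [ 0.06 -0.06 -8.81] j [ 0.55  0.36 -0.14  1.58  0.05  1.21 -0.98] F [ 0.1 -0.3  0.3] M [0.05 0.02 0.03] gap 0.266 t 4.2
```

>>> drive_tool(rows=[0,0,0,0,0,0,1,0,0,0,0,0,0,1,0,0,0,0,0,0,1,0,0,0,0,0,0,1,0,0,0,0,0,0,1,0,0,-0.4,0,0,0,1,0,0,-0.6,0,0,0,1,0,0,-1,0,0,0,1,0,0,-1.5,0,0,0,1,0,0,-1.5,0,0,0,1,0,0,-1.5,0,0,0,1,0,0,-1.2,0,0,0,1,0,0,-0.5,0,0,0,1,0,0,0,0,0,0,1,0,0,0,0,0,0,1], force=60)

```text
t: 5.7
tool_pos: [558.3, -309.6, 233.4]
orientation: [-0.0, 0.995, 0.096, -0.0]
wrist_force: [-0.0, -0.5, -4.8]
finger_gap: 0.169
grip_force: 59.9
```

```bash
python3 -c "
from h import *
import pickle,cv2
plan((559,-309,240),11)
P=load(); pickle.dump(P,open('P1.pkl','wb'))
f=cv2.cvtColor(P['top']['frame'],cv2.COLOR_RGB2BGR);g=cv2.cvtColor(P['scene']['frame'],cv2.COLOR_RGB2BGR)
cv2.imwrite('pics/l2.png',np.hstack([cv2.resize(f[150:290,370:480],(400,500),interpolation=2),cv2.resize(g[140:290,170:290],(400,500),interpolation=2)]))
"
```

```text
tcp [ 558.3 -309.6  233.4] turn [-0.03  0.04 -0.  ] shift [ 0.08 -0.05 -0.66] j [ 0.55  0.31 -0.14  1.47  0.04  1.36 -0.98] F [-0.  -0.5 -4.8] M [0.08 0.02 0.04] gap 0.169 t 5.7
```

View pics/l2.png

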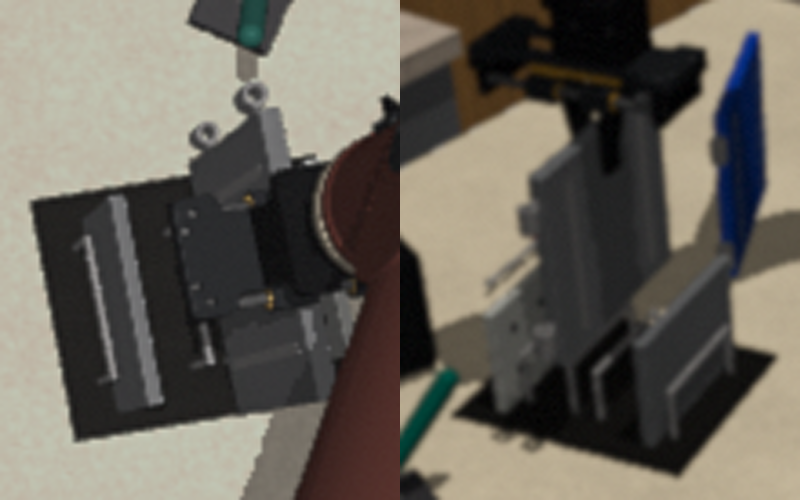

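The door is held, reading 4.8 N (about 0.49 kg). In the top crop the knuckle bores are at (253,97) upper and (205,134) lower.

```bash
cat >> h.py <<'E'
QE=np.array([574.38,252.9,np.radians(72.94)])
KB=np.array([112.,0.])  # knuckle offset in tool xy axes, updated
def place(pin,yaw_door,z,KB=KB):
    a=np.radians(yaw_door-90); X=np.array([np.cos(a),np.sin(a)]);Y=np.array([np.sin(a),-np.cos(a)])
    k=np.array(pin)-X*KB[0]-Y*KB[1]; plan((k[0],k[1],z),yaw_door-90)
E
python3 - <<'E'
from h import *
import pickle
np.set_printoptions(precision=2,suppress=True)
P=pickle.load(open('P1.pkl','rb')); t=P['top']
tcp=np.array([558.3,-309.6]); a=np.radians(11); X=np.array([np.cos(a),np.sin(a)]);Y=np.array([np.sin(a),-np.cos(a)])
for c,z in(((253,97),253.5),((205,134),133.5)):
    uv=[370+c[0]/400*110-.5,150+c[1]/500*140-.5]; w=onplane(t,uv,z)[:2]; d=w-tcp; print(w,'tool xy',d@X,d@Y)
print('pin nominal',pose(QE,[(-75.5,-112,0)]))
place((640,88),133,234)
E
```

```text
[ 666.17 -284.29] tool xy 110.71952816919162 -4.266382346603104
[ 667.3  -283.76] tool xy 111.92679127971226 -4.56317448906345
pin nominal [[659.3  147.86   0.  ]]
tcp [ 558.1 -309.5  233. ] turn [ -0.08   0.06 -32.  ] shift [ 21.9  -23.49  -0.1 ] j [ 0.55  0.31 -0.14  1.47  0.04  1.36 -0.98] F [-0.2  0.3 -4.5] M [0.02 0.01 0.01] gap 0.171 t 5.8
```

>>> drive_tool(rows=[0,0,-1,0,0,0,1,0,0,-2,0,0,0,1,0,0,-2,0,0,0,1,0,0,0,0,0,-4,1,0,0,0,0,0,-8,1,0,0,0,0,0,-8,1,0,0,0,0,0,-8,1,0.8,-0.849,0,0,0,-4,1,1.6,-1.7,0,0,0,0,1,2.3,-2.5,0,0,0,0,1,2.8,-3,0,0,0,0,1,2.8,-3,0,0,0,0,1,2.8,-3,0,0,0,0,1,2.8,-3,0,0,0,0,1,2.4,-2.6,0,0,0,0,1,1.8,-1.9,0,0,0,0,1,1,-1.1,0,0,0,0,1,0.6,-0.7,0,0,0,0,1,0,0,0,0,0,0,1,0,0,0,0,0,0,1])

```text
t: 7.8
tool_pos: [559.0, 7.3, 283.9]
orientation: [0.0, 0.931, 0.366, -0.0]
wrist_force: [-0.0, -0.5, -4.6]
finger_gap: 0.17
grip_force: 59.9
```

```bash
python3 -c "
from h import *
place((640,88),133,178,(111.3,-2))"
```

```text
tcp [559.    7.3 283.9] turn [ 0.02  0.04 -0.1 ] shift [ 0.3  -0.17 10.59] j [ 0.28  0.15 -0.41  1.58  0.06  1.43 -0.96] F [-0.  -0.5 -4.6] M [-0.06 -0.02 -0.  ] gap 0.17 t 7.8
```

>>> drive_tool(rows=[0.1,0,1,0,0,0,1,0.1,0,2,0,0,0,1,0.1,-0.2,2,0,0,0,1,0,0,2,0,0,0,1,0,0,1.8,0,0,0,1,0,0,1.2,0,0,0,1,0,0,0.6,0,0,0,1,0,0,0,0,0,0,1,0,0,0,0,0,0,1])

```text
t: 8.7
tool_pos: [560.1, 12.4, 178.6]
orientation: [0.0, 0.93, 0.366, 0.0]
wrist_force: [0.2, 0.3, -4.5]
finger_gap: 0.166
grip_force: 59.9
```

```bash
python3 -c "
from h import *
import pickle,cv2
place((640,88),133,178,(111.3,-2))
P=load(); pickle.dump(P,open('P2.pkl','wb'))
f=cv2.cvtColor(P['top']['frame'],cv2.COLOR_RGB2BGR)
cv2.imwrite('pics/l3.png',cv2.resize(f[155:245,220:340],None,fx=6.5,fy=6.5,interpolation=2))
"
```

```text
tcp [560.1  12.4 178.6] turn [ 0.03 -0.04 -0.02] shift [-0.13  0.12  0.06] j [ 0.27  0.21 -0.42  1.73  0.09  1.22 -0.99] F [ 0.2  0.3 -4.5] M [ 0.02 -0.04 -0.02] gap 0.166 t 8.7
```

View pics/l3.png

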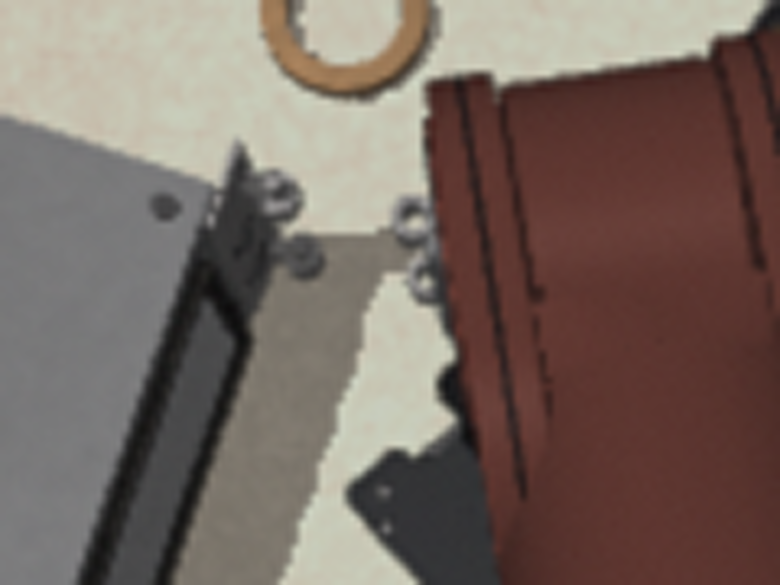

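Visible in the crop: pins at about (281,194) upper and (303,257) lower, with knuckle bores at (413,220) upper and (427,280) lower.

Run:
```python
from h import *
import pickle
np.set_printoptions(precision=1,suppress=True)
t=pickle.load(open('P2.pkl','rb'))['top']
tc=lambda X:((proj(t,X)-[220,155])+.5)*6.5-.5
print('nominal pin px up tip, sh, low tip, sh',tc(pose(QE,[(-75.5,-112,z) for z in(166,150,46,30)])).tolist())
for n,c,z in(('pinU',(283,191),166),('pinUs',(280,195),150),('pinL',(305,256),46),('pinLs',(303,257),30),('kU',(413,220),198.7),('kL',(427,280),78.7)):
    w=onplane(t,(np.array(c)+.5)/6.5-.5+[220,155],z)[:2]; d=w-QE[:2]; c_,s_=np.cos(QE[2]),np.sin(QE[2]); print(n,w,'enc',c_*d[0]+s_*d[1],-s_*d[0]+c_*d[1])
a=np.radians(43);X=np.array([np.cos(a),np.sin(a)]);Y=np.array([np.sin(a),-np.cos(a)])
k=np.array([560.1,12.4])+112*X; print('kin knuckle',k, tc([[*k,198.7],[*k,78.7]]).tolist())
# feature edges, gray patch
import cv2
g=cv2.cvtColor(t['frame'],cv2.COLOR_RGB2GRAY)
print(g[180:202,258:272]); print(g[182:204,278:290])
```

```text
nominal pin px up tip, sh, low tip, sh [[273.3653524978148, 187.34348571341548], [277.0899860028808, 196.28897833702973], [299.09497535550685, 249.1385995598681], [302.175707534954, 256.5376273968599]]
pinU [657.9 144. ] enc -79.5784619272462 -111.8106129302918
pinUs [659.9 146.7] enc -76.43360872208527 -112.86438979420616
pinL [656.3 145.2] enc -78.90603091270248 -109.94366247737199
pinLs [659.1 147.5] enc -75.90996781413597 -111.91890020916478
kU [640.5  90.7] enc -135.6691900593788 -110.76465598229626
kL [640.6  90.4] enc -135.87792493702122 -111.00151311105
kin knuckle [642.   88.8] [[418.1156806383615, 216.16528998153458], [430.98960966682716, 276.88502013774377]]
[[107 193 197 190 189 193 197 196 197 198 197 193 192 191]
 [100 140 142 127 119 161 185 194 194 194 194 192 191 191]
 [ 81  90 106 136 130 126 147 171 194 195 196 194 195 197]
 [ 85  89 110 142 127  80  89 118 188 198 197 197 196 196]
 [ 78  84  88  94  71  60  82  99 145 195 199 199 198 198]
 [ 60  72  87 103  78  82  98 115 139 196 198 197 197 196]
 [ 55  66  98 141 140 138 127  87 126 198 201 199 196 194]
 [ 54  61
[... 1299 characters left out ...]
139 139 152 145 136 100  59  56  66]
 [119 120 113  84  97 109  97  91 112  73  63  66]
 [119 120 117  91  69  67  73  92 118  87  73  66]
 [122 122 118 114 100  98 123 111 115  86  75  65]
 [119 123 120 118 117 130 153 112  87  79  76  66]
 [119 122 119 119 129 159 138 104  66  66  65  64]
 [118 128 128 128 133 138  84  71  56  57  56  60]
 [132 187 193 190 171 135  89 125  77  55  52  52]
 [144 195 198 191 147 141 142 182 124  63  51  58]
 [191 201 200 200 188 129 140 146 101  59  53  67]
 [196 200 201 200 193 139  94 101  89  57  50  68]
 [198 196 197 198 198 184 116  92  81  67  53  59]
 [197 196 195 198 199 199 192 190 163 121  64  52]
 [197 196 194 198 199 197 195 197 190 132  63  49]]
```

>>> drive_tool(rows=[0.5,-0.27,0,0,0,0,1,1,-0.55,0,0,0,0,1,1.2,-0.65,0,0,0,0,1,1.2,-0.65,0,0,0,0,1,0.8,-0.44,0,0,0,0,1,0.4,-0.22,0,0,0,0,1,0.16,-0.08,0,0,0,0,1,0,0,0,0,0,0,1,0,0,0,0,0,0,1])

```text
t: 9.7
tool_pos: [578.6, 68.6, 177.9]
orientation: [0.0, 0.931, 0.366, -0.0]
wrist_force: [0.6, -0.0, -3.6]
finger_gap: 0.17
grip_force: 59.9
```

```bash
python3 -c "
from h import *
import pickle,cv2
plan((579,69.2,170),43)
P=load(); pickle.dump(P,open('P3.pkl','wb'))
f=cv2.cvtColor(P['top']['frame'],cv2.COLOR_RGB2BGR);g=cv2.cvtColor(P['scene']['frame'],cv2.COLOR_RGB2BGR)
cv2.imwrite('pics/l4.png',np.hstack([cv2.resize(f[170:220,240:290],(400,400),interpolation=2),cv2.resize(g[255:355,325:375],(300,600),interpolation=2)[:400]]))
cv2.imwrite('pics/l4.png',np.hstack([cv2.resize(f[170:220,240:290],(400,400),interpolation=2),cv2.resize(g[260:340,320:400],(400,400),interpolation=2)]))
"
```

```text
tcp [578.6  68.6 177.9] turn [ 0.01  0.02 -0.05] shift [ 0.07 -0.02  0.79] j [ 0.18  0.26 -0.45  1.67  0.12  1.24 -1.11] F [ 0.6 -0.  -3.6] M [-0.01 -0.05 -0.01] gap 0.17 t 9.7
```

View pics/l4.png

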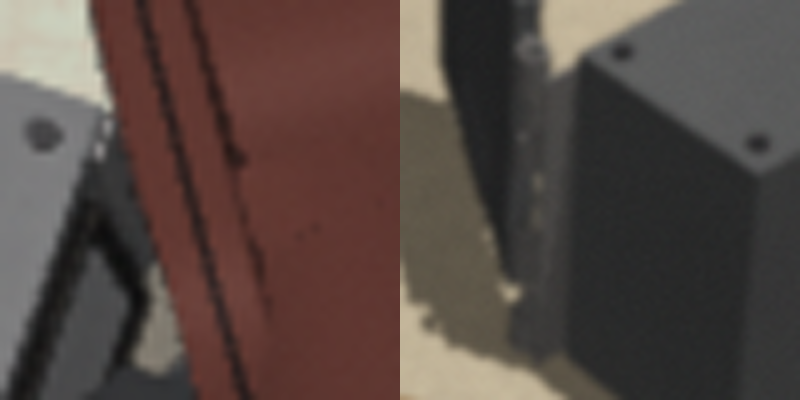

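The arm hides the top view now, and the scene view only shows the knuckle beside the strip at about (530,45). So I'll lower by touch.

>>> drive_tool(rows=[0.04,0,0.3,0,0,0,1,0,0,0.3,0,0,0,1,0,0,0.1,0,0,0,1,0,0,0.1,0,0,0,1,0,0,0.1,0,0,0,1,0,0,0,0,0,0,1,0,0,0,0,0,0,1])

```text
t: 10.5
tool_pos: [578.9, 69.6, 169.0]
orientation: [-0.0, 0.93, 0.366, -0.0]
wrist_force: [-0.8, 1.0, -5.2]
finger_gap: 0.166
grip_force: 59.9
```

```bash
python3 -c "
from h import *
plan((579,69.2,170),43)"
```

```text
tcp [578.9  69.6 169. ] turn [-0.  0. -0.] shift [-0.02  0.03 -0.1 ] j [ 0.18  0.27 -0.45  1.68  0.12  1.22 -1.11] F [-0.8  1.  -5.2] M [ 0.02 -0.03  0.01] gap 0.166 t 10.5
```

>>> drive_tool(rows=[0,0,0.1,0,0,0,1,0,0,0.05,0,0,0,1,0,0,0,0,0,0,1,0,0,0,0,0,0,1])

```text
t: 10.9
tool_pos: [578.9, 69.6, 167.5]
orientation: [-0.0, 0.93, 0.367, -0.0]
wrist_force: [-0.0, -0.4, -4.3]
finger_gap: 0.167
grip_force: 59.9
```

```bash
python3 -c "
from h import *
plan((579,69.2,170),43)"
```

```text
tcp [578.9  69.6 167.5] turn [-0.  0.  0.] shift [-0.02  0.04 -0.25] j [ 0.18  0.27 -0.45  1.69  0.12  1.22 -1.11] F [-0.  -0.4 -4.3] M [-0.04 -0.04 -0.02] gap 0.167 t 10.9
```

>>> drive_tool(rows=[0,0,0.1,0,0,0,1,0,0,0.05,0,0,0,1,0,0,0,0,0,0,1])

```text
t: 11.2
tool_pos: [578.9, 69.6, 165.9]
orientation: [-0.0, 0.93, 0.367, -0.0]
wrist_force: [0.2, 0.0, -4.9]
finger_gap: 0.167
grip_force: 59.9
```

```bash
python3 -c "
from h import *
plan((579,69.2,170),43)"
```

```text
tcp [578.9  69.6 165.9] turn [-0.01  0.01  0.  ] shift [-0.02  0.04 -0.41] j [ 0.18  0.27 -0.45  1.69  0.12  1.21 -1.11] F [ 0.2  0.  -4.9] M [0.   0.01 0.01] gap 0.167 t 11.2
```

>>> drive_tool(rows=[0,0,0.1,0,0,0,1,0,0,0.1,0,0,0,1,0,0,0.1,0,0,0,1,0,0,0,0,0,0,1])

```text
t: 11.6
tool_pos: [578.8, 69.6, 162.8]
orientation: [-0.0, 0.93, 0.366, -0.0]
wrist_force: [0.5, -0.1, -3.7]
finger_gap: 0.172
grip_force: 59.9
```

```bash
python3 -c "
from h import *
plan((579,69.2,170),43)"
```

```text
tcp [578.8  69.6 162.8] turn [-0.01  0.01 -0.  ] shift [-0.01  0.04 -0.72] j [ 0.18  0.27 -0.45  1.69  0.12  1.21 -1.11] F [ 0.5 -0.1 -3.7] M [-0.01 -0.04  0.02] gap 0.172 t 11.6
```

>>> drive_tool(rows=[0,0,0.1,0,0,0,1,0,0,0.1,0,0,0,1,0,0,0.1,0,0,0,1,0,0,0.1,0,0,0,1,0,0,0.1,0,0,0,1,0,0,0,0,0,0,1])

```text
t: 12.2
tool_pos: [578.8, 69.6, 157.8]
orientation: [-0.0, 0.93, 0.367, -0.0]
wrist_force: [-0.1, 0.1, -5.3]
finger_gap: 0.168
grip_force: 59.9
```

```bash
python3 -c "
from h import *
plan((579,69.2,170),43)"
```

```text
tcp [578.8  69.6 157.8] turn [-0.01  0.01  0.  ] shift [-0.01  0.04 -1.22] j [ 0.18  0.28 -0.45  1.7   0.13  1.2  -1.12] F [-0.1  0.1 -5.3] M [ 0.01 -0.03 -0.  ] gap 0.168 t 12.2
```

>>> drive_tool(rows=[0,0,0.1,0,0,0,1,0,0,0.1,0,0,0,1,0,0,0.1,0,0,0,1,0,0,0,0,0,0,1,0,0,0,0,0,0,1])

```text
t: 12.7
tool_pos: [578.9, 69.6, 154.9]
orientation: [-0.0, 0.93, 0.367, -0.0]
wrist_force: [-0.2, 0.8, -4.6]
finger_gap: 0.166
grip_force: 59.9
```

```bash
python3 -c "
from h import *
plan((579,69.2,170),43)"
```

```text
tcp [578.9  69.6 154.9] turn [-0.01  0.    0.  ] shift [-0.02  0.04 -1.51] j [ 0.18  0.28 -0.45  1.7   0.13  1.19 -1.12] F [-0.2  0.8 -4.6] M [ 0.02  0.   -0.01] gap 0.166 t 12.7
```

>>> drive_tool(rows=[0,0,0.05,0,0,0,1,0,0,0.05,0,0,0,1,0,0,0,0,0,0,1,0,0,0,0,0,0,1])

```text
t: 13.1
tool_pos: [578.9, 69.6, 154.0]
orientation: [-0.0, 0.93, 0.367, -0.0]
wrist_force: [0.1, 0.1, -5.1]
finger_gap: 0.166
grip_force: 59.9
```

```bash
python3 -c "
from h import *
plan((579,69.2,170),43)"
```

```text
tcp [578.9  69.6 154. ] turn [-0. -0.  0.] shift [-0.02  0.04 -1.6 ] j [ 0.18  0.28 -0.45  1.7   0.13  1.19 -1.12] F [ 0.1  0.1 -5.1] M [-0.03 -0.03 -0.02] gap 0.166 t 13.1
```

>>> drive_tool(rows=[0,0,0.05,0,0,0,1,0,0,0.03,0,0,0,1,0,0,0,0,0,0,1,0,0,0,0,0,0,1])

```text
t: 13.5
tool_pos: [579.0, 69.5, 153.5]
orientation: [0.0, 0.93, 0.366, 0.0]
wrist_force: [-2.9, -1.5, 0.9]
finger_gap: 0.169
grip_force: 59.9
```

```bash
python3 -c "
from h import *
plan((579,69.2,170),43)"
```

```text
tcp [579.   69.5 153.5] turn [ 0.02 -0.01 -0.01] shift [-0.02  0.02 -1.65] j [ 0.18  0.28 -0.45  1.7   0.13  1.19 -1.12] F [-2.9 -1.5  0.9] M [-0.02  0.28  0.04] gap 0.169 t 13.5
```

Contact came at z 153.5. The knuckles are expected to meet the shoulders at 153.9, and the door's weight is now off the wrist, so both knuckles are home. I'll release and back off upwards.

>>> drive_tool(rows=[0,0,-0.02,0,0,0,1,0,0,0,0,0,0,0.5,0,0,0,0,0,0,0.3,0,0,0,0,0,0,0,0,0,0,0,0,0,0,0,0,0,0,0,0,0,0,0,0,0,0,0,0,0,0,-0.5,0,0,0,0,0,0,-2,0,0,0,0,0,0,-3,0,0,0,0,0,0,-2.5,0,0,0,0,0,0,0,0,0,0,0])

```text
t: 14.7
tool_pos: [580.7, 70.1, 237.7]
orientation: [0.001, 0.93, 0.367, 0.003]
wrist_force: [0.9, 0.6, -0.5]
finger_gap: 0.5
grip_force: 0.0
```

```bash
python3 -c "
from h import *
# push start: outer face point r along door from hinge at 60 deg open
pin=np.array([659.3,147.9])
plan((560,-20,235),43)
for th in (60,30,0):
    a=np.radians(72.94+th); y=np.array([-np.sin(a),np.cos(a)]); x=np.array([np.cos(a),np.sin(a)])
    for r in(130,190): print(th,r,pin+r*y, (pin+r*y-x*7.5))
"
```

```text
tcp [580.7  70.1 237.7] turn [ 0.21 -0.29  0.  ] shift [-7.66  5.18  0.27] j [ 0.19  0.22 -0.45  1.59  0.1   1.34 -1.09] F [ 0.9  0.6 -0.5] M [-0.02  0.    0.03] gap 0.5 t 14.7
60 130 [564.13122663  59.33982512] [569.24046748  53.84931897]
60 190 [520.20717738  18.46589825] [525.31641823  12.9753921 ]
30 130 [532.60133717 118.78902548] [534.28081647 111.47948724]
30 190 [474.12503125 105.35319108] [475.80451055  98.04365284]
0 130 [535.0202521  186.03848795] [532.81995472 178.86850249]
0 190 [477.66036846 203.640867  ] [475.46007108 196.47088155]
```

```bash
cat >> h.py <<'E'
def push(th,r,d,z):
    pin=np.array([659.3,147.9]); a=np.radians(72.94+th); y=np.array([-np.sin(a),np.cos(a)]); x=np.array([np.cos(a),np.sin(a)])
    p=pin+r*y-x*d; plan((*p,z),72.94+th-90)
E
python3 -c "
from h import *
push(60,160,45,238);push(60,160,45,150)
import cv2
P=load(); f=cv2.cvtColor(P['top']['frame'],cv2.COLOR_RGB2BGR);g=cv2.cvtColor(P['scene']['frame'],cv2.COLOR_RGB2BGR)
cv2.imwrite('pics/l5.png',np.hstack([cv2.resize(f[160:260,220:320],(400,400),interpolation=2),cv2.resize(g[230:350,300:420],(400,400),interpolation=2)]))
"
```

```text
tcp [580.7  70.1 237.7] turn [ 0.21 -0.29  0.06] shift [-4.95  4.16 -0.03] j [ 0.19  0.22 -0.45  1.59  0.1   1.34 -1.09] F [ 0.9  0.6 -0.5] M [-0.02  0.    0.03] gap 0.5 t 14.7
tcp [580.7  70.1 237.7] turn [ 0.21 -0.29  0.06] shift [-4.95  4.16  8.77] j [ 0.19  0.22 -0.45  1.59  0.1   1.34 -1.09] F [ 0.9  0.6 -0.5] M [-0.02  0.    0.03] gap 0.5 t 14.7
```

View pics/l5.png

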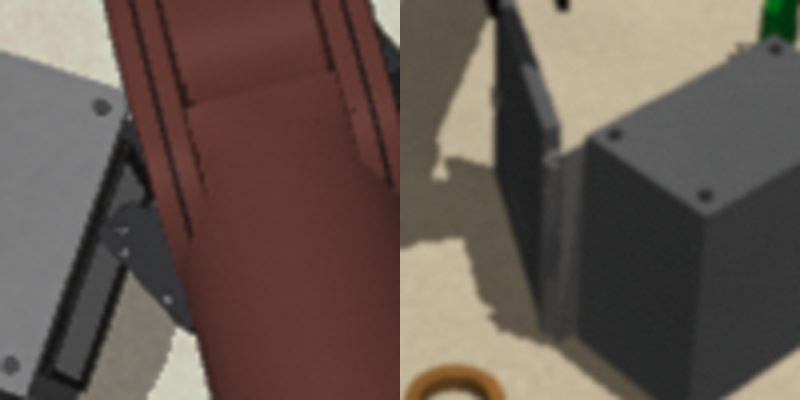

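The scene view shows the door hanging upright on its hinge line, at about (550,150) in the crop. I'll move to its outer face with the fingers shut.

>>> drive_tool(rows=[-1.2,1,0,0,0,0,1,-2.4,2,0,0,0,0,1,-1.35,1.16,0,0,0,0,1,0,0,0,0,0,0,1,0,0,0,0,0,0,1,0,0,0,0,0,0,1,0,0,0,0,0,0,1,0,0,0,0,0,0,1,0,0,1.5,0,0,0,1,0,0,3,0,0,0,1,0,0,3,0,0,0,1,0,0,1.2,0,0,0,1,0,0,0,0,0,0,1,0,0,0,0,0,0,1], force=20)

```text
t: 16.2
tool_pos: [571.5, 5.6, 147.1]
orientation: [0.0, 0.93, 0.367, 0.0]
wrist_force: [-0.1, 0.4, 0.9]
finger_gap: 0.007
grip_force: 0.0
```

```bash
python3 -c "
from h import *
push(60,160,22.5,150)"
```

```text
tcp [571.5   5.6 147.1] turn [ 0.02 -0.04  0.07] shift [ 0.12 -2.19 -0.29] j [ 0.26  0.26 -0.41  1.74  0.11  1.17 -1.  ] F [-0.1  0.4  0.9] M [-0.   -0.1  -0.02] gap 0.007 t 16.2
```

>>> drive_tool(rows=[0,-0.8,-0.4,0,0,0,1,0,-0.8,0,0,0,0,1,0,-0.6,0,0,0,0,1,-0.1,-0.84,0,0,0,3,1,-0.1,-0.84,0,0,0,3,1,-0.1,-0.84,0,0,0,3,1,-0.1,-0.84,0,0,0,3,1,-0.1,-0.84,0,0,0,3,1,-0.1,-0.84,0,0,0,3,1,-0.1,-0.84,0,0,0,3,1,-0.1,-0.84,0,0,0,3,1,-0.1,-0.84,0,0,0,3,1,-0.1,-0.84,0,0,0,3,1,0,0,0,0,0,0,1])

```text
t: 17.6
tool_pos: [506.1, 90.4, 150.9]
orientation: [-0.0, 0.993, 0.114, 0.0]
wrist_force: [-1.5, -0.1, 0.1]
finger_gap: 0.007
grip_force: 0.0
```

```bash
python3 -c "
from h import *
push(30,160,22.5,150)"
```

```text
tcp [506.1  90.4 150.9] turn [-0.   -0.05  0.14] shift [0.22 0.08 0.09] j [ 0.14  0.14 -0.43  1.87  0.06  1.15 -1.66] F [-1.5 -0.1  0.1] M [ 0.05 -0.02 -0.02] gap 0.007 t 17.6
```

>>> drive_tool(rows=[0,-0.84,0,0,0,3,1,-0.05,-0.84,0,0,0,3,1,-0.1,-0.84,0,0,0,3,1,-0.1,-0.84,0,0,0,3,1,-0.1,-0.84,0,0,0,3,1,-0.1,-0.84,0,0,0,3,1,-0.1,-0.84,0,0,0,3,1,-0.1,-0.84,0,0,0,3,1,0,0,0,0,0,0,1])

```text
t: 18.5
tool_pos: [497.1, 156.5, 150.6]
orientation: [-0.0, 0.995, -0.095, 0.0]
wrist_force: [-1.1, -0.0, -0.0]
finger_gap: 0.004
grip_force: 0.0
```

```bash
python3 -c "
from h import *
push(0,160,22.5,150)"
```

```text
tcp [497.1 156.5 150.6] turn [-0.03 -0.02  6.18] shift [-0.24 -1.68  0.06] j [ 0.03  0.16 -0.45  1.85  0.07  1.15 -2.21] F [-1.1 -0.  -0. ] M [ 0.05  0.05 -0.  ] gap 0.004 t 18.5
```

Next, the last 6 degrees gently, feeling for the stop.

>>> drive_tool(rows=[-0.05,-0.42,0,0,0,1.5,1,-0.05,-0.42,0,0,0,1.5,1,-0.05,-0.3,0,0,0,1.5,1,0,-0.2,0,0,0,1.5,1,0,-0.1,0,0,0,0,1,0,0,0,0,0,0,1,0,0,0,0,0,0,1])

```text
t: 19.2
tool_pos: [499.1, 169.6, 150.4]
orientation: [0.0, 0.989, -0.147, -0.0]
wrist_force: [0.3, -0.2, -0.9]
finger_gap: 0.007
grip_force: 0.1
```

```bash
python3 -c "
from h import *
push(0,160,22.5,150)"
```

```text
tcp [499.1 169.6 150.4] turn [ 0.01 -0.    0.1 ] shift [-0.04 -0.38  0.04] j [-0.    0.17 -0.45  1.84  0.08  1.15 -2.35] F [ 0.3 -0.2 -0.9] M [0.   0.08 0.01] gap 0.007 t 19.2
```

>>> drive_tool(rows=[0,-0.1,0,0,0,0,1,0,-0.1,0,0,0,0,1,0,-0.05,0,0,0,0,1,0,-0.05,0,0,0,0,1,0,0,0,0,0,0,1])

```text
t: 19.7
tool_pos: [499.9, 172.9, 150.4]
orientation: [-0.0, 0.989, -0.148, -0.0]
wrist_force: [-0.2, 0.3, 0.4]
finger_gap: 0.006
grip_force: 0.1
```

```bash
python3 -c "
from h import *
push(0,160,22.5,150)"
```

```text
tcp [499.9 172.9 150.4] turn [-0.    0.    0.07] shift [-0.03 -0.04  0.04] j [-0.    0.17 -0.45  1.83  0.08  1.16 -2.35] F [-0.2  0.3  0.4] M [0.01 0.04 0.01] gap 0.006 t 19.7
```

>>> drive_tool(rows=[0,-0.05,0,0,0,0,1,0,-0.05,0,0,0,0,1,0,-0.05,0,0,0,0,1,0,0,0,0,0,0,1,0,0,0,0,0,0,1])

```text
t: 20.2
tool_pos: [500.3, 174.2, 150.3]
orientation: [-0.0, 0.989, -0.148, -0.0]
wrist_force: [0.2, -1.1, 0.6]
finger_gap: 0.008
grip_force: 0.1
```

>>> drive_tool(rows=[0,-0.05,0,0,0,0,1,0,-0.05,0,0,0,0,1,0,0,0,0,0,0,1,0,0,0,0,0,0,1])

```text
t: 20.6
tool_pos: [500.4, 174.6, 150.3]
orientation: [0.0, 0.989, -0.148, -0.0]
wrist_force: [-2.4, -3.3, 2.3]
finger_gap: 0.004
grip_force: 2.5
```

>>> drive_tool(rows=[0,-0.05,0,0,0,0,1,0,-0.05,0,0,0,0,1,0,0,0,0,0,0,1,0,0,0,0,0,0,1])

```text
t: 21.0
tool_pos: [500.5, 174.7, 150.2]
orientation: [0.001, 0.989, -0.148, -0.001]
wrist_force: [-4.2, -8.6, 4.4]
finger_gap: 0.008
grip_force: 4.7
```

>>> drive_tool(rows=[0,-0.05,0,0,0,0,1,0,-0.05,0,0,0,0,1,0,0,0,0,0,0,1,0,0,0,0,0,0,1])

```text
t: 21.4
tool_pos: [500.5, 174.7, 150.2]
orientation: [0.002, 0.989, -0.149, -0.001]
wrist_force: [-6.6, -10.5, 7.0]
finger_gap: 0.004
grip_force: 6.9
```

It's against a hard stop: the force is rising with no motion. I'll back away and look.

>>> drive_tool(rows=[0,0.2,0,0,0,0,1,0,0.5,0,0,0,0,1,0,1.5,0,0,0,0,1,0,3,0,0,0,0,1,0,3,0,0,0,0,1,0,2,-2,0,0,0,1,0,3,-3,0,0,0,1,0,4,-3,0,0,0,1,0,4,-2,0,0,0,1,0,4,0,0,0,0,1,0,4,0,0,0,0,1,0,4,0,0,0,0,1,0,0,0,0,0,0,1,0,0,0,0,0,0,1])

```text
t: 22.8
tool_pos: [403.7, -141.1, 250.4]
orientation: [-0.0, 0.989, -0.149, 0.0]
wrist_force: [0.5, 0.7, -0.8]
finger_gap: 0.007
grip_force: 0.0
```

```bash
python3 -c "
from h import *
import cv2,pickle
np.set_printoptions(precision=1,suppress=True)
P=load(); pickle.dump(P,open('P4.pkl','wb'));t=P['top']; f=cv2.cvtColor(t['frame'],cv2.COLOR_RGB2BGR);g=cv2.cvtColor(P['scene']['frame'],cv2.COLOR_RGB2BGR)
tc=((proj(t,pose(QE,[(-83,-98,194),(-83,98,194),(-68,98,194),(-68,-98,194),(-75.5,-112,174)]))-[170,160])+.5)*4-.5
print(tc.tolist())
cv2.imwrite('pics/l6.png',np.hstack([cv2.resize(f[160:280,170:290],(480,480),interpolation=2),cv2.resize(g[230:380,320:420],(320,480),interpolation=2)]))
"
```

```text
[[367.9835580343215, 109.66082306684325], [264.9070296858944, 406.78078566813065], [241.83174936120759, 399.1421520195638], [345.2725806096007, 102.21236599716235], [366.86336001112386, 92.2879959204106]]
```

View pics/l6.png

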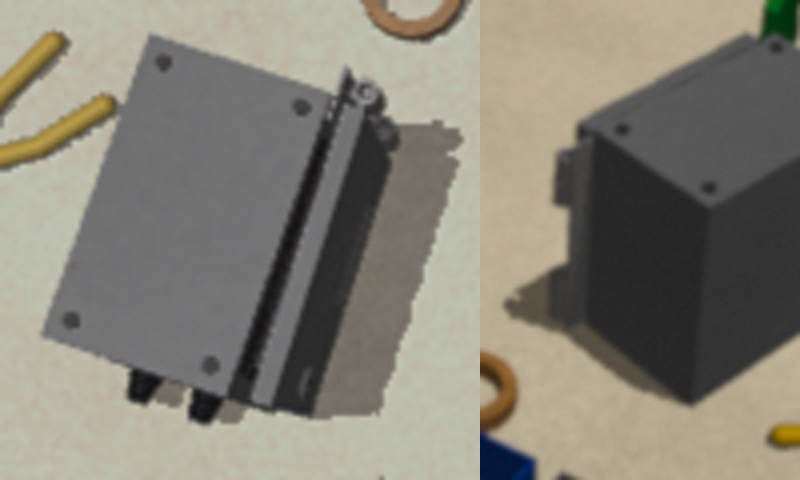

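The door looks nearly shut, but its top strip, from (352,110) to (263,405), seems about 3° off the enclosure's front edge. I'll measure that.

Run:
```python
from h import *
import pickle,cv2
np.set_printoptions(precision=1,suppress=True,linewidth=160)
t=pickle.load(open('P4.pkl','rb'))['top']; g=cv2.cvtColor(t['frame'],cv2.COLOR_RGB2GRAY).astype(np.float32)
# profiles along enclosure x at several y, plane z=194
xs=np.arange(-100,-50,1.)
for y in(-80,-50,-20,10,40,70,90):
    uv=proj(t,pose(QE,[(x,y,194) for x in xs])).astype(np.float32)
    v=cv2.remap(g,uv[:,0].reshape(1,-1),uv[:,1].reshape(1,-1),cv2.INTER_LINEAR)[0]
    d=np.gradient(cv2.GaussianBlur(v.reshape(1,-1),(0,0),1.5)[0])
    print(y,'outer edge',xs[np.argmax(d[:40])],'inner edge',xs[10+np.argmin(d[10:40])],'box edge',xs[30+np.argmax(d[30:])], v[::3].astype(int))
```

```text
-80 outer edge -82.0 inner edge -67.0 box edge -58.0 [ 55  48  43  42  43  41  71 111 113 114 118  79  48  45  73 111 116]
-50 outer edge -83.0 inner edge -68.0 box edge -58.0 [ 44  45  43  43  43  45  90 115 115 115  95  50  24  29  74 114 116]
-20 outer edge -83.0 inner edge -69.0 box edge -58.0 [ 46  45  45  44  43  51  99 116 116 115  92  45  26  31  68 112 114]
10 outer edge -84.0 inner edge -69.0 box edge -59.0 [ 45  45  45  43  43  64 109 118 117 117  94  44  26  30  80 113 115]
40 outer edge -85.0 inner edge -70.0 box edge -58.0 [ 45  44  44  42  45  76 110 115 115 111  75  40  26  32  69 114 117]
70 outer edge -85.0 inner edge -71.0 box edge -59.0 [ 70  48  43  42  46  85 113 116 116 107  71  40  26  32  83 115 115]
90 outer edge -86.0 inner edge -72.0 box edge -58.0 [ 43  44  43  43  48  91 115 116 116  93  51  43  43  45  79 113 117]
```

The door is about 1.4° open. It probably rebounded off the stop when I unloaded from 12 N. I'll go back and press near the free edge more gently, then unload slowly.

```bash
python3 -c "
from h import *
push(0,178,45,250)"
```

```text
tcp [ 404.3 -139.6  250.4] turn [-0.03 -0.02  0.12] shift [ -1.86 -30.47   0.04] j [ 0.36 -0.13 -0.12  1.92 -0.02  1.35 -1.62] F [ 0.4  0.2 -0.5] M [0.1  0.08 0.03] gap 0.012 t 22.9
```

>>> drive_tool(rows=[-0.4,-2,1,0,0,0,1,-0.5,-3.5,2,0,0,0,1,-0.5,-4,3,0,0,0,1,-0.5,-4,3,0,0,0,1,0,-4,1,0,0,0,1,0,-4,0,0,0,0,1,0,-4,0,0,0,0,1,0,-3,0,0,0,0,1,0,-1.5,0,0,0,0,1,0,-0.5,0,0,0,0,1,0,0,0,0,0,0,1,0,0,0,0,0,0,1])

```text
t: 24.1
tool_pos: [474.7, 155.7, 150.5]
orientation: [0.0, 0.989, -0.148, -0.0]
wrist_force: [-0.1, 0.2, 0.1]
finger_gap: 0.005
grip_force: 0.0
```

```bash
python3 -c "
from h import *
push(0,178,25,150)"
```

```text
tcp [474.7 155.7 150.5] turn [0.03 0.02 0.05] shift [ 0.07 -2.17  0.05] j [ 0.04  0.11 -0.47  1.9   0.06  1.15 -2.32] F [-0.1  0.2  0.1] M [-0.01 -0.05 -0.03] gap 0.005 t 24.1
```

Move to d = 25, then creep in.

>>> drive_tool(rows=[0,-0.8,0,0,0,0,1,0,-0.8,0,0,0,0,1,0,-0.4,0,0,0,0,1,0,-0.17,0,0,0,0,1,0,-0.05,0,0,0,0,1,0,-0.05,0,0,0,0,1,0,-0.05,0,0,0,0,1,0,-0.05,0,0,0,0,1,0,0,0,0,0,0,1])

```text
t: 25.0
tool_pos: [482.0, 179.0, 150.7]
orientation: [0.0, 0.989, -0.148, 0.0]
wrist_force: [-0.0, 0.5, 0.8]
finger_gap: -0.001
grip_force: 0.1
```

>>> drive_tool(rows=[0,-0.03,0,0,0,0,1,0,-0.03,0,0,0,0,1,0,-0.03,0,0,0,0,1,0,-0.03,0,0,0,0,1,0,-0.03,0,0,0,0,1,0,0,0,0,0,0,1])

```text
t: 25.6
tool_pos: [482.4, 180.2, 150.6]
orientation: [0.0, 0.989, -0.148, -0.0]
wrist_force: [-0.4, -1.3, -0.1]
finger_gap: 0.003
grip_force: 1.0
```

```bash
python3 -c "
from h import *
push(0,178,20,150)"
```

```text
tcp [482.4 180.2 150.6] turn [0.02 0.01 0.05] shift [ 0.06 -0.1   0.06] j [ 0.01  0.15 -0.49  1.86  0.08  1.15 -2.37] F [-0.4 -1.3 -0.1] M [-0.25  0.24 -0.  ] gap 0.003 t 25.6
```

>>> drive_tool(rows=[0,-0.03,0,0,0,0,1,0,-0.03,0,0,0,0,1,0,0,0,0,0,0,1,0,0,0,0,0,0,1])

```text
t: 26.0
tool_pos: [482.4, 180.4, 150.6]
orientation: [0.001, 0.989, -0.148, -0.0]
wrist_force: [-2.8, -4.4, 1.4]
finger_gap: 0.005
grip_force: 2.7
```

Run:
```python
from h import *
import pickle,cv2
np.set_printoptions(precision=1,suppress=True,linewidth=160)
push(0,178,20,150)
P=load(); pickle.dump(P,open('P5.pkl','wb'));t=P['top']; g=cv2.cvtColor(t['frame'],cv2.COLOR_RGB2GRAY).astype(np.float32)
xs=np.arange(-100,-50,1.)
for y in(-80,-50,-20,10,40,70,90):
    uv=proj(t,pose(QE,[(x,y,194) for x in xs])).astype(np.float32)
    v=cv2.remap(g,uv[:,0].reshape(1,-1),uv[:,1].reshape(1,-1),cv2.INTER_LINEAR)[0]
    print(y,v[::3].astype(int))
s=cv2.cvtColor(P['scene']['frame'],cv2.COLOR_RGB2BGR); f=cv2.cvtColor(t['frame'],cv2.COLOR_RGB2BGR)
cv2.imwrite('pics/l7.png',np.hstack([cv2.resize(f[160:280,170:290],(480,480),interpolation=2),cv2.resize(s[220:370,320:420],(320,480),interpolation=2)]))
```

```text
tcp [482.4 180.4 150.6] turn [0.1 0.  0. ] shift [ 0.1 -0.1  0.1] j [ 0.   0.1 -0.5  1.9  0.1  1.1 -2.4] F [-2.8 -4.4  1.4] M [-0.8  0.5 -0. ] gap 0.005 t 26.0
-80 [ 54  47  44  45  44  42  56 104 115 115 116  85  51  45  75 114 117]
-50 [ 44  45  45  45  45  43  55 107 116 116 115  80  33  28  75 115 117]
-20 [ 48  44  44  45  45  44  56 108 117 118 116  80  31  31  68 102  59]
10 [49 46 45 45 42 31 21 22 33 38 43 57 62 63 63 56 44]
40 [46 65 71 70 68 62 42 41 60 64 63 63 65 56 57 61 63]
70 [61 61 56 53 51 52 54 53 53 55 55 56 58 58 59 59 60]
90 [53 54 54 55 56 57 57 58 59 58 59 58 59 60 61 60 61]
```

With the fingers pressing, the three profiles are parallel, so the door is shut. It did rebound last time, so I'll unload very slowly.

>>> drive_tool(rows=[0,0.01,0,0,0,0,1,0,0.01,0,0,0,0,1,0,0.01,0,0,0,0,1,0,0.01,0,0,0,0,1,0,0.01,0,0,0,0,1,0,0.01,0,0,0,0,1,0,0.01,0,0,0,0,1,0,0.01,0,0,0,0,1,0,0.01,0,0,0,0,1,0,0.01,0,0,0,0,1,0,0.01,0,0,0,0,1,0,0.01,0,0,0,0,1,0,0.01,0,0,0,0,1,0,0.01,0,0,0,0,1,0,0.01,0,0,0,0,1,0,0.02,0,0,0,0,1,0,0.03,0,0,0,0,1,0,0.04,0,0,0,0,1,0,0.05,0,0,0,0,1,0,0.1,0,0,0,0,1])

```text
t: 28.1
tool_pos: [481.5, 177.3, 150.7]
orientation: [-0.0, 0.989, -0.148, 0.0]
wrist_force: [0.2, 0.1, -0.4]
finger_gap: 0.007
grip_force: 0.0
```

>>> drive_tool(rows=[0,0.3,0,0,0,0,1,0,1,0,0,0,0,1,0,2,0,0,0,0,1,0,3,0,0,0,0,1,0,4,-2,0,0,0,1,0,4,-3,0,0,0,1,0,4,-3,0,0,0,1,0,4,-2,0,0,0,1,0,4,0,0,0,0,1,0,4,0,0,0,0,1,0,3,0,0,0,0,1,0,0,0,0,0,0,1,0,0,0,0,0,0,1])

```text
t: 29.4
tool_pos: [383.6, -141.5, 250.7]
orientation: [-0.0, 0.989, -0.149, 0.0]
wrist_force: [-0.8, -0.4, 0.1]
finger_gap: 0.003
grip_force: 0.0
```

Run:
```python
from h import *
import pickle,cv2
np.set_printoptions(precision=1,suppress=True,linewidth=160)
P=load(); pickle.dump(P,open('P6.pkl','wb'));t=P['top']; g=cv2.cvtColor(t['frame'],cv2.COLOR_RGB2GRAY).astype(np.float32)
xs=np.arange(-100,-50,1.)
for y in(-80,-50,-20,10,40,70,90):
    uv=proj(t,pose(QE,[(x,y,194) for x in xs])).astype(np.float32)
    v=cv2.remap(g,uv[:,0].reshape(1,-1),uv[:,1].reshape(1,-1),cv2.INTER_LINEAR)[0]
    d=np.gradient(cv2.GaussianBlur(v.reshape(1,-1),(0,0),1.5)[0])
    print(y,xs[np.argmax(d[:40])],xs[10+np.argmin(d[10:40])],v[::3].astype(int))
# changes vs start in both views
P0=pickle.load(open('P0.pkl','rb'))
out=[]
for n in('top','scene'):
    d=cv2.absdiff(P0[n]['frame'],P[n]['frame']).max(2); out.append((d>40).astype(np.uint8)*255)
    f=cv2.cvtColor(P[n]['frame'],cv2.COLOR_RGB2BGR); f[d>40]=(0,0,255) if 0 else f[d>40]; out[-1]=f
cv2.imwrite('pics/fin.png',np.hstack([cv2.resize(o,(400,300),interpolation=cv2.INTER_AREA) for o in out]))
```

```text
-80 -81.0 -67.0 [ 53  46  43  43  43  43  60 107 113 113 112  82  50  44  73 111 116]
-50 -81.0 -67.0 [ 43  43  43  44  44  43  63 110 115 115 119  84  30  28  73 113 116]
-20 -81.0 -67.0 [ 47  46  44  44  42  44  68 112 115 115 110  67  29  30  68 113 115]
10 -82.0 -68.0 [ 47  44  44  44  43  45  76 115 118 117 105  58  29  31  80 113 115]
40 -82.0 -68.0 [ 44  44  44  44  43  45  82 115 116 116 102  57  27  31  69 114 116]
70 -82.0 -68.0 [ 56  67  47  43  43  46  86 114 116 116 102  55  26  30  82 114 116]
90 -82.0 -68.0 [ 42  42  43  43  42  46  84 114 115 116 115  64  42  44  79 113 117]
```

View pics/fin.png

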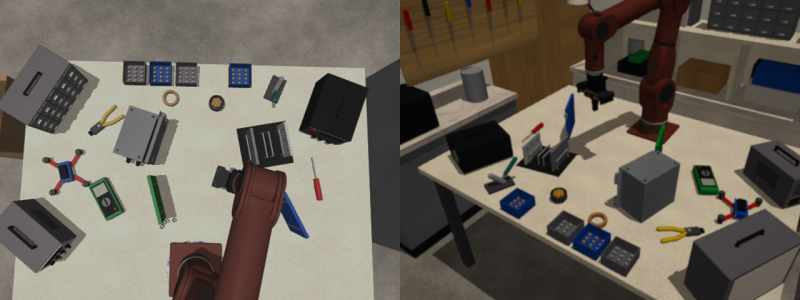

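Much better: the door's edge is within about 1 mm of parallel (0.3°), and nothing else has moved. There's time for one light closing touch, about 1 N, to take up that last bit.

```bash
python3 -c "
from h import *
push(0,178,25,150)"
```

```text
tcp [ 384.2 -140.4  250.6] turn [-0.02 -0.    0.12] shift [  0.05 -33.13  10.06] j [ 0.37 -0.17 -0.11  1.95 -0.02  1.36 -1.6 ] F [-0.4  0.6  0.5] M [ 0.06  0.03 -0.03] gap 0.002 t 29.5
```

>>> drive_tool(rows=[0,-2,1,0,0,0,1,0,-3.5,2,0,0,0,1,0,-4,3,0,0,0,1,0,-4,3,0,0,0,1,0,-4,1,0,0,0,1,0,-4,0,0,0,0,1,0,-4,0,0,0,0,1,0,-3,0,0,0,0,1,0,-2,0,0,0,0,1,0,-1,0,0,0,0,1,0,-0.6,0,0,0,0,1,0,-0.3,0,0,0,0,1,0,0,0,0,0,0,1,0,0,0,0,0,0,1])

```text
t: 30.9
tool_pos: [478.8, 167.8, 150.7]
orientation: [0.0, 0.989, -0.148, 0.0]
wrist_force: [-0.3, 0.5, 0.2]
finger_gap: 0.004
grip_force: 0.0
```

```bash
python3 -c "
from h import *
push(0,178,21.2,150)"
```

```text
tcp [478.8 167.8 150.7] turn [ 0.02 -0.01 -0.  ] shift [ 0.04 -1.27  0.07] j [ 0.03  0.13 -0.49  1.88  0.07  1.15 -2.35] F [-0.3  0.5  0.2] M [ 0.07  0.05 -0.02] gap 0.004 t 30.9
```

>>> drive_tool(rows=[0,-0.4,0,0,0,0,1,0,-0.3,0,0,0,0,1,0,-0.2,0,0,0,0,1,0,-0.1,0,0,0,0,1,0,-0.04,0,0,0,0,1,0,-0.03,0,0,0,0,1,0,-0.03,0,0,0,0,1,0,-0.03,0,0,0,0,1,0,-0.03,0,0,0,0,1,0,-0.03,0,0,0,0,1,0,-0.03,0,0,0,0,1,0,-0.03,0,0,0,0,1,0,0,0,0,0,0,1,0,0,0,0,0,0,1])

```text
t: 32.3
tool_pos: [482.4, 180.3, 150.6]
orientation: [0.0, 0.989, -0.148, -0.0]
wrist_force: [-1.5, -3.0, 1.1]
finger_gap: 0.007
grip_force: 1.7
```

>>> drive_tool(rows=[0,-0.02,0,0,0,0,1,0,0,0,0,0,0,1,0,0,0,0,0,0,1])

```text
t: 32.6
tool_pos: [482.4, 180.4, 150.6]
orientation: [0.0, 0.989, -0.148, -0.0]
wrist_force: [-2.6, -4.6, 1.9]
finger_gap: 0.004
grip_force: 2.7
```

>>> drive_tool(rows=[0,0.02,0,0,0,0,1,0,0.02,0,0,0,0,1,0,0.01,0,0,0,0,1,0,0,0,0,0,0,1,0,0,0,0,0,0,1,0,0,0,0,0,0,1])

```text
t: 33.2
tool_pos: [482.4, 180.4, 150.6]
orientation: [0.0, 0.989, -0.148, -0.0]
wrist_force: [-1.8, -3.9, 0.3]
finger_gap: 0.005
grip_force: 2.0
```

>>> drive_tool(rows=[0,0.02,0,0,0,0,1,0,0.02,0,0,0,0,1,0,0,0,0,0,0,1,0,0,0,0,0,0,1])

```text
t: 33.6
tool_pos: [482.3, 180.3, 150.7]
orientation: [-0.0, 0.989, -0.148, 0.0]
wrist_force: [-1.3, -0.8, -0.7]
finger_gap: 0.005
grip_force: 0.8
```

Nearly unloaded, so I'll retreat straight out now.

>>> drive_tool(rows=[0,1,0,0,0,0,1,0,2,0,0,0,0,1,0,3,0,0,0,0,1,0,4,0,0,0,0,1,0,4,-2,0,0,0,1,0,4,-3,0,0,0,1,0,4,-3,0,0,0,1,0,4,-2,0,0,0,1,0,4,0,0,0,0,1,0,3,0,0,0,0,1,0,0,0,0,0,0,1,0,0,0,0,0,0,1])

```text
t: 34.8
tool_pos: [385.8, -135.7, 250.9]
orientation: [-0.0, 0.989, -0.148, 0.001]
wrist_force: [0.6, 0.3, 1.1]
finger_gap: -0.0
grip_force: 0.0
```

Run:
```python
from h import *
import cv2
np.set_printoptions(precision=1,suppress=True,linewidth=160)
from rig import ctrl
t=ctrl.read_camera('top'); g=cv2.cvtColor(t['frame'],cv2.COLOR_RGB2GRAY).astype(np.float32)
xs=np.arange(-100,-50,1.)
for y in(-80,-50,-20,10,40,70,90):
    uv=proj(t,pose(QE,[(x,y,194) for x in xs])).astype(np.float32)
    v=cv2.remap(g,uv[:,0].reshape(1,-1),uv[:,1].reshape(1,-1),cv2.INTER_LINEAR)[0]
    i=np.argmax(v[10:]>80)+10; print(y,round(xs[i]-(v[i]-80)/(v[i]-v[i-1]),2))
```

```text
-80 -81.18
-50 -82.25
-20 -82.64
10 -83.04
40 -83.5
70 -84.47
90 -84.53
```

The fast retreat let the stop spring the door back more, so slow unloading is the right way. I'll repeat with a lighter press and a very slow release.

>>> drive_tool(rows=[0,-2,1,0,0,0,1,0,-3.5,2,0,0,0,1,0,-4,3,0,0,0,1,0,-4,3,0,0,0,1,0,-4,1,0,0,0,1,0,-4,0,0,0,0,1,0,-4,0,0,0,0,1,0,-3,0,0,0,0,1,0,-2,0,0,0,0,1,0,-1,0,0,0,0,1,0,-0.4,0,0,0,0,1,0,0,0,0,0,0,1,0,0,0,0,0,0,1])

```text
t: 36.15
tool_pos: [479.0, 168.5, 150.6]
orientation: [0.0, 0.989, -0.148, -0.0]
wrist_force: [-0.3, 0.4, 0.5]
finger_gap: 0.005
grip_force: 0.0
```

```bash
python3 -c "
from h import *
push(0,178,21.2,150)"
```

```text
tcp [479.  168.5 150.6] turn [ 0.03 -0.    0.  ] shift [ 0.04 -1.2   0.06] j [ 0.04  0.13 -0.5   1.88  0.07  1.15 -2.35] F [-0.3  0.4  0.5] M [ 0.05 -0.01 -0.01] gap 0.005 t 36.15
```

>>> drive_tool(rows=[0,-0.4,0,0,0,0,1,0,-0.2,0,0,0,0,1,0,-0.07,0,0,0,0,1,0,-0.06,0,0,0,0,1,0,-0.06,0,0,0,0,1,0,-0.06,0,0,0,0,1,0,-0.06,0,0,0,0,1,0,-0.06,0,0,0,0,1,0,-0.05,0,0,0,0,1,0,-0.04,0,0,0,0,1,0,-0.04,0,0,0,0,1,0,-0.03,0,0,0,0,1,0,-0.02,0,0,0,0,1,0,-0.01,0,0,0,0,1,0,-0.01,0,0,0,0,1,0,0,0,0,0,0,1,0,0,0,0,0,0,1])

```text
t: 37.85
tool_pos: [482.4, 180.4, 150.6]
orientation: [0.0, 0.989, -0.148, -0.0]
wrist_force: [-2.0, -3.3, 2.0]
finger_gap: 0.008
grip_force: 2.0
```

>>> drive_tool(rows=[0,0.005,0,0,0,0,1,0,0.005,0,0,0,0,1,0,0.005,0,0,0,0,1,0,0.005,0,0,0,0,1,0,0.005,0,0,0,0,1,0,0.005,0,0,0,0,1,0,0.005,0,0,0,0,1,0,0.005,0,0,0,0,1,0,0.005,0,0,0,0,1,0,0.005,0,0,0,0,1,0,0.005,0,0,0,0,1,0,0.005,0,0,0,0,1,0,0.005,0,0,0,0,1,0,0.005,0,0,0,0,1,0,0.005,0,0,0,0,1,0,0.005,0,0,0,0,1,0,0.005,0,0,0,0,1,0,0.005,0,0,0,0,1,0,0.005,0,0,0,0,1,0,0.005,0,0,0,0,1])

```text
t: 39.85
tool_pos: [482.3, 179.9, 150.8]
orientation: [-0.0, 0.989, -0.148, 0.0]
wrist_force: [1.3, -0.1, -0.2]
finger_gap: 0.003
grip_force: 0.1
```

>>> drive_tool(rows=[0,0.005,0,0,0,0,1,0,0.005,0,0,0,0,1,0,0.005,0,0,0,0,1,0,0.005,0,0,0,0,1,0,0.005,0,0,0,0,1,0,0.005,0,0,0,0,1,0,0.01,0,0,0,0,1,0,0.01,0,0,0,0,1,0,0.01,0,0,0,0,1,0,0.01,0,0,0,0,1,0,0.02,0,0,0,0,1,0,0.02,0,0,0,0,1,0,0.03,0,0,0,0,1,0,0.05,0,0,0,0,1,0,0.1,0,0,0,0,1,0,0.3,0,0,0,0,1,0,1,0,0,0,0,1,0,2,0,0,0,0,1])

```text
t: 41.65
tool_pos: [471.4, 145.6, 150.6]
orientation: [-0.0, 0.989, -0.147, -0.0]
wrist_force: [0.2, -0.8, 0.9]
finger_gap: 0.007
grip_force: 0.0
```

>>> drive_tool(rows=[0,3,0,0,0,0,1,0,4,0,0,0,0,1,0,4,-2,0,0,0,1,0,4,-3,0,0,0,1,0,4,-3,0,0,0,1,0,4,-2,0,0,0,1,0,4,0,0,0,0,1,0,3,0,0,0,0,1,0,0,0,0,0,0,1,0,0,0,0,0,0,1])

```text
t: 42.65
tool_pos: [383.5, -141.9, 250.7]
orientation: [-0.0, 0.989, -0.149, 0.0]
wrist_force: [0.8, 1.4, -0.1]
finger_gap: 0.001
grip_force: 0.0
```

Run:
```python
from h import *
import cv2
from rig import ctrl
t=ctrl.read_camera('top'); g=cv2.cvtColor(t['frame'],cv2.COLOR_RGB2GRAY).astype(np.float32)
xs=np.arange(-100,-50,1.)
for y in(-80,-50,-20,10,40,70,90):
    uv=proj(t,pose(QE,[(x,y,194) for x in xs])).astype(np.float32)
    v=cv2.remap(g,uv[:,0].reshape(1,-1),uv[:,1].reshape(1,-1),cv2.INTER_LINEAR)[0]
    i=np.argmax(v[10:]>80)+10; print(y,round(xs[i]-(v[i]-80)/(v[i]-v[i-1]),2))
```

```text
-80 -80.96
-50 -81.07
-20 -81.14
10 -81.77
40 -82.07
70 -82.26
90 -82.09
```

```bash
python3 -c "
from rig import ctrl
print(ctrl.finish_job())"
```

```text
the job is handed in; nothing more can be done
None
```

The door is hung with both knuckles home on the pins and swung shut; the last top view shows its free edge about 1 mm (0.4°) short of parallel, nothing else was visibly disturbed, and I handed the job in with no verdict returned.

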